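Find the rocking corner of the balance plate and press its shim flat

ROBOT

A 6-joint arm with a two-finger parallel gripper is mounted at the origin on the work surface. World frame = base frame: x ahead of the robot, y to its left, z up, the work surface at z = 0. Lengths are in mm, angles in rad, forces in N, time in s.
With the tool pointing down it reaches from about 300 to 875 mm from the base axis. Payload 6.4 kg.
Tool frame: the origin (TCP) lies on the centre line of the jaws, within the pads' length; the fingertips stand 22 mm ahead of it and the grasp point (between the pads) lies 3 mm ahead of it (ctrl.finger_overhang is the distance from the TCP to the fingertips, in mm); z points along the fingers, y is the line along which they close (so a half turn about z gives the same grasp; the last joint's range is limited). The gripper opens to 88 mm and grips with 3 to 60 N. Pads are 18 mm wide; open, the fingers measure 123 mm over their backs; the gripper's body (75 mm by 187 mm) begins 45 mm behind the grasp point.
Start: joints at [-1.422, 0.181, 1.607, -0, 1.354, -0.206], TCP at [199.773, -539.196, 260.714] pointing down, gripper open.
Joint ranges: [-2.99, 2.99], [-0.89, 2.07], [0.3, 2.58], [-1.14, 4.28], [0, 2.63], [-3.12, 3.12]. Speed limits (rad/s): [2.57, 2.57, 3.01, 3.14, 3.14, 3.14].

INTERFACE

Orientations are given as a rotation vector (axis times angle).
In Python, from rig import ctrl gives the robot as it stands.
- The arm moves only by the tool play_rows, never from a script. Its argument "increments" is one flat list of numbers, 7 for each row, row after row: the turn, a rotation vector about the world's x, y, z in degrees, then the shift along the world's x, y, z in m, then the gripper's target within -1 to 1 (fully open at 1, half-way at 0, shut at -1). In form: [rx, ry, rz, tx, ty, tz, hand, rx, ry, rz, tx, ty, tz, hand, ...]. A call has 1 to 5 rows; each row shifts and turns the commanded pose from where the row before left it; what a row does not reach is not made up. A row lasts 1/8 s, in which the tool goes at most 62.5 mm and 10.7 degrees, less where a joint would pass 70% of its speed; a pose out of reach is approached as far as the arm can. A call with a gripper value outside its range is refused whole. The fingers move at their own pace and stop on an object; "grip_force" is the grip in N (left out, the last holds). Time passes only in rows, so rows that do not move let the fingers close. It gives the time, the measured TCP pose, the force, the opening and the grip force at its end, in the units of the state.
- ctrl.read_state(): the state, without advancing time (a new reading comes with each control period).
- ctrl.camera(name): name is "scene" or "top" or "wrist"; returns a dict with "frame" (420x560x3 uint8, blue, green, red), "fx", "fy", "cx", "cy" (pixels), "R" (3x3) and "t" (3): a world point X has camera coordinates R X + t. Camera axes: x right, y down, z forward; pixel columns grow to the right and rows downward; lengths in mm; the calibration is good to about 2 mm. A picture is of the moment at which its call begins. There is no depth.
- ctrl.job_done(): hands the job in; it is judged then, once.
Trained networks look in a picture, given as the dict that the camera call returned (one of the last four; its "shot" number tells which), for a name from the list of things; names that differ only in an ending like _2 or _b are one class to them, and where a whole thing is asked for, a point or a joint stands for the part that bears it (a point fixed in the world has none). Each returns a list of dicts, best first, with "conf" (0 to 1); they miss things now and then, are a little off and sometimes report something else, mostly with a low value. They report only what shows in the picture. A call takes as long as a camera call.
- ctrl.search_frame(target, picture): "location" ([column, row] as shares, 0 to 1, of the picture: columns of its width, rows of its height, amid what is visible of it).
The state is a dict: "clock": time; "q": joint angles; "qd": joint speeds; "effort": joint torques, N m; "position": TCP position; "orientation": TCP orientation; "force": force on the tool from outside, world axes, zero at the start; "moment": the same for the moment, N m; "gripper_width": finger opening in mm; "grasp_force": force on a finger pad.
Only numpy, scipy, OpenCV 4.12 (cv2) and the standard library are available. Lean on these libraries where they do the work, as an engineer would, in place of code of your own. Each camera call takes 0.05 s, during which the arm holds its last target. There are 200 camera calls.

TASK

The aluminium plate the lab balance stands on rocks at one corner. Press down on its corners (the blue dots) to find the one that dips, then press that corner's orange shim tab down until it lies fully flat, leaving the other three shims standing. Only press with the fingertips: do not pick up or shift the plate, and leave the weight on it, the beaker, the bottle and the jar where they are.

Things in the scene. Friction and masses are not known exactly. Their poses are not given: they have to be found in the camera images.
- frame: White levelling frame fixed to the bench: a shallow base 206 mm (x) by 336 mm (y, over the ledges that stick out at the four shims), on which the plate stands on four small hidden rubber feet, the firm ones each bearing on a pad (pad_near_left ...) of the frame. Origin: centre of its underside, on the bench; x points away from the robot, z up. Its position and yaw vary.
- plate: Loose bare-aluminium levelling plate, 180 (x) by 220 (y) by 9 mm, 0.95 kg, lying level on the four feet of the frame, its underside 24 mm and its top 33 mm above the bench. Origin: centre of its underside; axes as the frame's. Three of its corners stand firm. Under the fourth (varies) the foot is soft: pressed with 4 N or more it dips 5 mm to a stop, and springs back when let go.
- corner_near_left (a point): Where to press the plate's corner nearer the robot, on its left (-x, +y of the frame): centre of the blue dot, 20 mm across, on the plate's top face, right above that foot, 65 mm in x and 90 mm in y from the plate's centre; z is the top face.
- corner_near_right (a point): Where to press the plate's corner nearer the robot, on its right (-x, -y): centre of the blue dot, 20 mm across, on the plate's top face, right above that foot, 65 mm in x and 90 mm in y from the plate's centre; z is the top face.
- corner_far_left (a point): Where to press the plate's corner farther from the robot, on its left (+x, +y): centre of the blue dot, 20 mm across, on the plate's top face, right above that foot, 65 mm in x and 90 mm in y from the plate's centre; z is the top face.
- corner_far_right (a point): Where to press the plate's corner farther from the robot, on its right (+x, -y): centre of the blue dot, 20 mm across, on the plate's top face, right above that foot, 65 mm in x and 90 mm in y from the plate's centre; z is the top face.
- tab_near_left (a point): Where to press the near left corner's shim: point on the top face of its orange tab (26 mm wide, 3 mm thick, 46 mm long), 8 mm from the tip. The tab slopes up and away from the plate at about 33 degrees, and swings down to the frame. Flat, this point lies 65 mm in x and 155 mm in y from the frame's centre, 22.5 mm above the bench. Pressing it down here takes 6 to 14 N.
- tab_near_right (a point): Where to press the near right corner's shim: point on the top face of its orange tab (26 mm wide, 3 mm thick, 46 mm long), 8 mm from the tip. The tab slopes up and away from the plate at about 33 degrees, and swings down to the frame. Flat, this point lies 65 mm in x and 155 mm in y from the frame's centre, 22.5 mm above the bench. Pressing it down here takes 6 to 14 N.
- tab_far_left (a point): Where to press the far left corner's shim: point on the top face of its orange tab (26 mm wide, 3 mm thick, 46 mm long), 8 mm from the tip. The tab slopes up and away from the plate at about 33 degrees, and swings down to the frame. Flat, this point lies 65 mm in x and 155 mm in y from the frame's centre, 22.5 mm above the bench. Pressing it down here takes 6 to 14 N.
- tab_far_right (a point): Where to press the far right corner's shim: point on the top face of its orange tab (26 mm wide, 3 mm thick, 46 mm long), 8 mm from the tip. The tab slopes up and away from the plate at about 33 degrees, and swings down to the frame. Flat, this point lies 65 mm in x and 155 mm in y from the frame's centre, 22.5 mm above the bench. Pressing it down here takes 6 to 14 N.
- shim_near_left (a joint): Angle of the near left shim, rad: 0 to 0.05 standing up as found, 0.6 fully flat. It hinges beside the plate's edge about a line along the frame's x, 113 mm in y from its centre, 21 mm above the bench, and stays where it is left. Flat, its inner end holds up its corner of the plate, which then no longer dips (under up to about 15 N).
- shim_near_right (a joint): Angle of the near right shim, rad: 0 to 0.05 standing up as found, 0.6 fully flat. It hinges beside the plate's edge about a line along the frame's x, 113 mm in y from its centre, 21 mm above the bench, and stays where it is left. Flat, its inner end holds up its corner of the plate, which then no longer dips (under up to about 15 N).
- shim_far_left (a joint): Angle of the far left shim, rad: 0 to 0.05 standing up as found, 0.6 fully flat. It hinges beside the plate's edge about a line along the frame's x, 113 mm in y from its centre, 21 mm above the bench, and stays where it is left. Flat, its inner end holds up its corner of the plate, which then no longer dips (under up to about 15 N).
- shim_far_right (a joint): Angle of the far right shim, rad: 0 to 0.05 standing up as found, 0.6 fully flat. It hinges beside the plate's edge about a line along the frame's x, 113 mm in y from its centre, 21 mm above the bench, and stays where it is left. Flat, its inner end holds up its corner of the plate, which then no longer dips (under up to about 15 N).
- weight: Bystander: brass calibration weight, 30 mm across, 41 mm tall, standing upright about the middle of the plate; origin at the centre of its underside.
- beaker: Bystander: empty glass beaker, 66 mm across, 82 mm tall, on the bench beyond the frame's left (+y) end; origin at the centre of its underside.
- bottle: Bystander: amber bottle with black cap, 48 mm across, 90 mm tall, beyond the frame's right (-y) end; origin at the centre of its underside.
- jar: Bystander: white jar with green lid, 52 mm across, 45 mm tall, behind the frame (+x); origin at the centre of its underside.

How it is judged (in metres and radians):
On the way, in this order (a step that is already met when the one before it is completed fails the run):
1. the corner that rocks has been found: the fingers press the plate and it dips there, all shims still up (angle between plate's own z axis and vertical above 0.025 rad and contact force between the fingers and plate above 1.5 N and value of joint each of shim_near_left, shim_near_right, shim_far_left, shim_far_right below 0.15 rad), for 0.1 s.
2. that corner's shim lies flat, the other three still stand (((contact force between pad_near_left and anything else below 0.1 N and value of joint shim_near_left above 0.54 rad and value of joint each of shim_near_right, shim_far_left, shim_far_right below 0.15 rad) or (contact force between pad_near_right and anything else below 0.1 N and value of joint shim_near_right above 0.54 rad and value of joint each of shim_near_left, shim_far_left, shim_far_right below 0.15 rad) or (contact force between pad_far_left and anything else below 0.1 N and value of joint shim_far_left above 0.54 rad and value of joint each of shim_near_left, shim_near_right, shim_far_right below 0.15 rad) or (contact force between pad_far_right and anything else below 0.1 N and value of joint shim_far_right above 0.54 rad and value of joint each of shim_near_left, shim_near_right, shim_far_left below 0.15 rad))), for 0.2 s.
At the end, for the whole second after the job is handed in: The shim of the corner that rocked lies flat (joint above 0.54 rad of 0.6), the other three shims still stand (below 0.15 rad), the plate lies level (within 0.012 rad), at rest and within 10 mm of where it was, and the weight, beaker, bottle and jar stand upright within 15 mm of where they were (((contact force between pad_near_left and anything else below 0.1 N and value of joint shim_near_left above 0.54 rad and value of joint each of shim_near_right, shim_far_left, shim_far_right below 0.15 rad) or (contact force between pad_near_right and anything else below 0.1 N and value of joint shim_near_right above 0.54 rad and value of joint each of shim_near_left, shim_far_left, shim_far_right below 0.15 rad) or (contact force between pad_far_left and anything else below 0.1 N and value of joint shim_far_left above 0.54 rad and value of joint each of shim_near_left, shim_near_right, shim_far_right below 0.15 rad) or (contact force between pad_far_right and anything else below 0.1 N and value of joint shim_far_right above 0.54 rad and value of joint each of shim_near_left, shim_near_right, shim_far_left below 0.15 rad)) and angle between plate's own z axis and vertical below 0.012 rad and distance of plate from where it was at the start of the episode below 0.01 m and linear speed of plate below 0.02 m/s and distance of each of weight, beaker, bottle, jar from where it was at the start of the episode below 0.015 m and angle between each of weight, beaker, bottle, jar's own z axis and vertical below 0.1 rad); the robot touches nothing.
It fails at once if a shim of a firm corner is pressed down ((value of joint shim_near_left above 0.25 rad and contact force between pad_near_left and anything else above 0.15 N) or (value of joint shim_near_right above 0.25 rad and contact force between pad_near_right and anything else above 0.15 N) or (value of joint shim_far_left above 0.25 rad and contact force between pad_far_left and anything else above 0.15 N) or (value of joint shim_far_right above 0.25 rad and contact force between pad_far_right and anything else above 0.15 N)).
It fails at once if the plate is lifted or shifted by more than 12 mm (distance of plate from where it was at the start of the episode above 0.012 m).
It fails at once if the weight, beaker, bottle or jar is moved more than 20 mm or tipped (distance of any of weight, beaker, bottle, jar from where it was at the start of the episode above 0.02 m or angle between any of weight, beaker, bottle, jar's own z axis and vertical above 0.3 rad).
It also fails if it takes over 53 s, if anything falls off the work surface, if the arm or the gripper's body presses on something with over 40 N, if the wrist force passes 120 N, or if a joint passes its speed limit or range.

## Working session

There is one attempt and no reset: what is moved stays moved. The work goes in short steps, Python scripts to look and compute and a tool call to move; the robot and the scene stay as the last step left them, time stands still between calls to the robot, and variables do not carry over. Pictures are saved under pics/ and viewed, at most 10 in all, crops included, and the job is handed in when it is done.

Besides the shell and the picture viewer there is one more tool, called after ">>>" in YAML: its name, and indented under it one key for each argument. play_rows: Moves the arm, as the interface text tells. Its arguments: {"type":"object","properties":{"increments":{"type":"array","items":{"type":"number"}},"grip_force":{"type":"number"}},"required":["increments"]}

```bash
mkdir -p pics; cat > h.py <<'E'
import numpy as np, cv2
from rig import ctrl
def ray(p,loc,z):
    h,w=p["frame"].shape[:2]
    R=np.array(p["R"]);t=np.array(p["t"]).ravel()
    d=R.T@np.array([(loc[0]*w-p["cx"])/p["fx"],(loc[1]*h-p["cy"])/p["fy"],1]);c=-R.T@t
    return c+d*(z-c[2])/d[2]
E
python3 - <<'E'
from h import *
for n in ("top","scene"):
    p=ctrl.camera(n); cv2.imwrite(f"pics/{n}0.png",p["frame"])
    for k,z in [("corner_near_left",33),("corner_near_right",33),("corner_far_left",33),("corner_far_right",33),("plate",33),("weight",50),("beaker",40),("bottle",45),("jar",25)]+[(f"tab_{a}_{b}",41) for a in("near","far") for b in ("left","right")]:
        for r in ctrl.search_frame(k,p)[:2]:
            print(n,k,round(r["conf"],2),np.round(np.array(r["location"])*[560,420]),np.round(ray(p,r["location"],z)))
print(ctrl.read_state())
E
```

```text
top corner_near_left 0.92 [315. 239.] [544. -63.  33.]
top corner_near_right 0.72 [315. 240.] [541. -63.  33.]
top corner_near_right 0.6 [387. 263.] [ 493. -205.   33.]
top corner_far_left 0.97 [311. 241.] [541. -54.  33.]
top corner_far_left 0.44 [377. 201.] [ 620. -191.   33.]
top corner_far_right 0.69 [314. 244.] [534. -60.  33.]
top corner_far_right 0.56 [275. 160.] [711.  16.  33.]
top plate 0.68 [314. 239.] [544. -60.  33.]
top weight 0.76 [319. 232.] [556. -69.  50.]
top beaker 0.56 [182. 269.] [490. 203.  40.]
top bottle 0.71 [460. 233.] [ 548. -353.   45.]
top bottle 0.48 [317. 240.] [540. -66.  45.]
top jar 0.57 [274. 161.] [711.  16.  25.]
top jar 0.43 [316. 239.] [545. -65.  25.]
top tab_near_left 0.59 [252. 284.] [458.  65.  41.]
top tab_near_left 0.17 [317. 243.] [536. -66.  41.]
top tab_near_right 0.83 [386. 262.] [ 494. -202.   41.]
top tab_far_left 0.66 [247. 217.] [592.  74.  41.]
top tab_far_right 0.61 [377. 199.] [ 623. -191.   41.]
top tab_far_right 0.37 [316. 239.] [544. -64.  41.]
scene corner_near_left 0.73 [249. 197.] [559. -63.  33.]
scene corner_near_left 0
[... 775 characters left out ...]
0. 208.] [602.  78.  41.]
{'clock': 1.4, 'q': array([-1.42226664e+00,  1.80801526e-01,  1.60698107e+00,  1.04529348e-05,
        1.35380326e+00, -2.06283234e-01]), 'qd': array([-0.00139975, -0.00051104,  0.0012938 ,  0.00124124, -0.00071577,
        0.00174275]), 'effort': array([ 3.67404382e-04, -4.33830714e+01, -3.42164755e+01,  7.04465364e-02,
        3.10957781e-02, -7.93980263e-06]), 'position': array([ 199.79532434, -539.19666385,  260.72276321]), 'orientation': array([3.09227807e+00, 5.54415172e-01, 1.57193653e-05]), 'force': array([-0.38977012, -0.26108896,  0.45014787]), 'moment': array([ 0.03370669, -0.05112612,  0.0004705 ]), 'grasp_force': 0.0, 'gripper_width': 87.85196602822472}
```

View pics/top0.png

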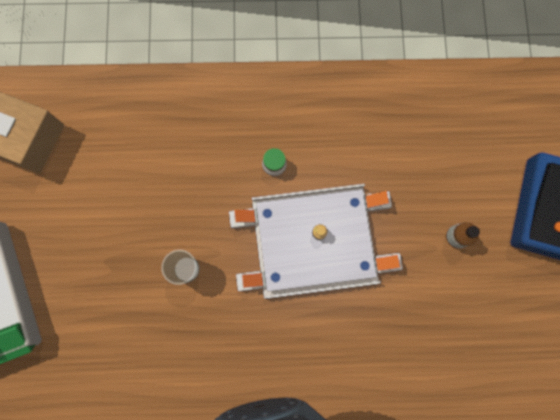

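View pics/scene0.png

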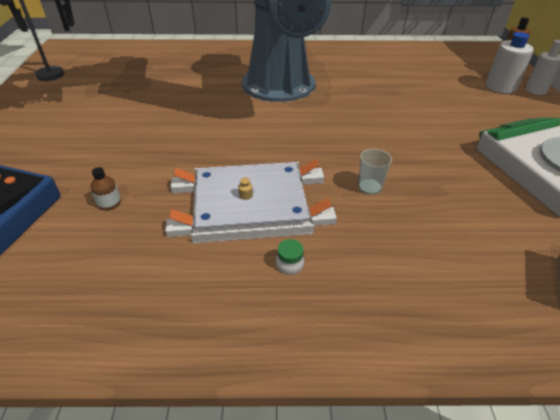

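The top view shows blue dots at about (267,213), (355,202), (275,277) and (365,266), with the orange tabs just outside them. The detector's corner hits land mid-plate, so I'll locate the dots by colour.

```bash
python3 - <<'E'
from h import *
from scipy.optimize import least_squares
N=["far_left","far_right","near_left","near_right"]
L=np.array([[65,90],[65,-90],[-65,90],[-65,-90]])
G={"top":[(267,213),(355,202),(275,277),(365,266)],"scene":[(297,210),(206,216),(289,170),(207,175)]}
for n in G:
    p=ctrl.camera(n); hsv=cv2.cvtColor(p["frame"],cv2.COLOR_BGR2HSV)
    m=cv2.inRange(hsv,(105,110,40),(130,255,255))
    P=[]
    for u,v in G[n]:
        w=m[v-9:v+10,u-9:u+10]; ys,xs=np.nonzero(w)
        P.append(ray(p,((u-9+xs.mean()+.5)/560,(v-9+ys.mean()+.5)/420),33)[:2])
    P=np.array(P)
    def f(x):
        c,s=np.cos(x[2]),np.sin(x[2]); return (L@np.array([[c,s],[-s,c]])+x[:2]-P).ravel()
    r=least_squares(f,[550,-60,.1]); x=r.x
    print(n,np.round(P,1).tolist(),np.round(x,3),"res",np.round(r.fun,1))
E
```

```text
top [[599.3, 32.6], [618.0, -146.8], [469.7, 18.5], [488.0, -160.5]] [ 5.43745e+02 -6.40470e+01  1.04000e-01] res [-0.2 -0.4 -0.2 -0.  -0.   0.2  0.5  0.2]
scene [[598.3, 32.9], [617.1, -145.7], [468.7, 19.6], [488.0, -159.6]] [ 5.43017e+02 -6.32020e+01  1.06000e-01] res [-0.1  0.2  0.1 -0.1  0.2 -0.1 -0.1  0.1]
```

Both cameras agree: centre (543.4, -63.6), yaw 0.105. I'll start at the near right corner with the fingers shut and the closing line along the frame's x.

>>> play_rows:
  increments: [0, 0, 7.6, 0.029, 0.038, 0, -1, 0, 0, 7.6, 0.029, 0.038, 0, -1, 0, 0, 7.6, 0.029, 0.038, 0, -1, 0, 0, 7.6, 0.029, 0.038, 0, -1, 0, 0, 7.6, 0.029, 0.038, 0, -1]
  grip_force: 10

```text
clock: 2.12
position: [345.6, -347.9, 260.9]
orientation: [2.74, 1.536, 0.0]
force: [0.1, -0.0, -0.4]
gripper_width: 40.1
grasp_force: 0.0
```

>>> play_rows:
  increments: [0, 0, 7.6, 0.029, 0.038, 0, -1, 0, 0, 7.6, 0.029, 0.038, 0, -1, 0, 0, 7.6, 0.029, 0.038, -0.04, -1, 0, 0, 7.6, 0.029, 0.038, -0.04, -1, 0, 0, 7.6, 0.027, 0.037, -0.04, -1]

```text
clock: 2.75
position: [488.9, -159.0, 140.0]
orientation: [2.089, 2.344, 0.0]
force: [0.7, -0.1, -0.2]
gripper_width: 0.3
grasp_force: 0.0
```

>>> play_rows:
  increments: [0, 0, 0, -0.001, -0.001, -0.04, -1, 0, 0, 0, 0, 0, -0.03, -1, 0, 0, 0, 0, 0, -0.012, -1, 0, 0, 0, 0, 0, 0, -1]

```text
clock: 3.25
position: [486.6, -161.2, 58.5]
orientation: [-2.095, -2.34, 0.0]
force: [0.6, 0.3, -0.0]
gripper_width: 0.2
grasp_force: 0.0
```

>>> play_rows:
  increments: [0, 0, 0, 0, 0, -0.002, -1, 0, 0, 0, 0, 0, -0.002, -1, 0, 0, 0, 0, 0, 0, -1]

```text
clock: 3.62
position: [487.2, -161.6, 55.4]
orientation: [2.095, 2.339, 0.0]
force: [0.1, -0.9, 1.4]
gripper_width: 0.4
grasp_force: 0.5
```

>>> play_rows:
  increments: [0, 0, 0, 0, 0, -0.002, -1, 0, 0, 0, 0, 0, 0, -1]

```text
clock: 3.88
position: [487.7, -161.9, 55.1]
orientation: [2.094, 2.34, 0.0]
force: [-5.4, 1.7, 18.9]
gripper_width: 0.7
grasp_force: 9.4
```

Near right is firm: 19 N at the contact height with no dip. On to near left.

>>> play_rows:
  increments: [0, 0, 0, 0, 0, 0.03, -1, 0, 0, 0, -0.006, 0.06, 0, -1, 0, 0, 0, -0.006, 0.06, 0, -1, 0, 0, 0, -0.006, 0.06, 0, -1, 0, 0, 0, 0, 0, -0.024, -1]

```text
clock: 4.5
position: [469.3, 22.3, 60.0]
orientation: [2.087, 2.345, 0.004]
force: [0.1, -0.3, -0.9]
gripper_width: 0.6
grasp_force: 0.0
```

>>> play_rows:
  increments: [0, 0, 0, 0, 0, -0.003, -1, 0, 0, 0, 0, 0, 0, -1]

```text
clock: 4.75
position: [468.8, 18.6, 56.0]
orientation: [-2.096, -2.34, 0.0]
force: [-0.2, -0.1, -0.1]
gripper_width: 0.5
grasp_force: 0.0
```

>>> play_rows:
  increments: [0, 0, 0, 0, 0, -0.002, -1, 0, 0, 0, 0, 0, 0, -1]

```text
clock: 5.0
position: [469.6, 18.0, 55.2]
orientation: [2.096, 2.339, 0.001]
force: [-4.2, 2.1, 14.2]
gripper_width: 0.8
grasp_force: 6.8
```

>>> play_rows:
  increments: [0, 0, 0, 0, 0, -0.0015, -1, 0, 0, 0, 0, 0, 0, -1]

```text
clock: 5.25
position: [469.9, 18.0, 55.0]
orientation: [2.096, 2.339, 0.001]
force: [-9.8, 1.8, 29.4]
gripper_width: 0.7
grasp_force: 14.5
```

Near left is firm as well. Next, far left.

>>> play_rows:
  increments: [0, 0, 0, 0, 0, 0.03, -1, 0, 0, 0, 0.043, 0.005, 0, -1, 0, 0, 0, 0.043, 0.005, 0, -1, 0, 0, 0, 0.043, 0.004, 0, -1, 0, 0, 0, 0, 0, -0.022, -1]

```text
clock: 5.88
position: [603.0, 31.4, 62.7]
orientation: [2.092, 2.334, 0.007]
force: [0.2, -0.2, 0.1]
gripper_width: 0.6
grasp_force: 0.0
```

>>> play_rows:
  increments: [0, 0, 0, 0, 0, -0.004, -1, 0, 0, 0, 0, 0, -0.002, -1, 0, 0, 0, 0, 0, 0, -1]

```text
clock: 6.25
position: [597.4, 32.0, 55.4]
orientation: [-2.096, -2.34, 0.001]
force: [-3.1, 0.0, 4.7]
gripper_width: 0.7
grasp_force: 2.4
```

>>> play_rows:
  increments: [0, 0, 0, 0, 0, -0.0015, -1, 0, 0, 0, 0, 0, 0, -1]

```text
clock: 6.5
position: [597.7, 31.9, 55.2]
orientation: [2.096, 2.34, -0.001]
force: [-6.4, -0.2, 14.1]
gripper_width: 0.2
grasp_force: 7.2
```

Far left is firm too, so it should be far right. I'll confirm by pressing it.

>>> play_rows:
  increments: [0, 0, 0, 0, 0, 0.03, -1, 0, 0, 0, 0.007, -0.06, 0, -1, 0, 0, 0, 0.007, -0.06, 0, -1, 0, 0, 0, 0.006, -0.059, 0, -1, 0, 0, 0, 0, 0, -0.022, -1]

```text
clock: 7.12
position: [619.5, -152.2, 63.5]
orientation: [2.098, 2.329, 0.002]
force: [0.4, 0.2, -0.6]
gripper_width: 0.5
grasp_force: 0.0
```

>>> play_rows:
  increments: [0, 0, 0, 0, 0, -0.004, -1, 0, 0, 0, 0, 0, -0.002, -1, 0, 0, 0, 0, 0, 0, -1]

```text
clock: 7.5
position: [617.7, -144.9, 55.0]
orientation: [-2.093, -2.342, 0.0]
force: [-0.3, 0.1, 1.7]
gripper_width: 0.5
grasp_force: 0.9
```

>>> play_rows:
  increments: [0, 0, 0, 0, 0, -0.002, -1, 0, 0, 0, 0, 0, -0.002, -1, 0, 0, 0, 0, 0, 0, -1]

```text
clock: 7.88
position: [618.4, -145.7, 51.1]
orientation: [2.095, 2.34, 0.002]
force: [0.1, 2.2, 4.6]
gripper_width: 0.4
grasp_force: 2.1
```

>>> play_rows:
  increments: [0, 0, 0, 0, 0, -0.0015, -1, 0, 0, 0, 0, 0, 0, -1, 0, 0, 0, 0, 0, 0, -1]

```text
clock: 8.25
position: [618.5, -145.8, 50.6]
orientation: [2.095, 2.34, 0.002]
force: [-1.6, 4.7, 10.8]
gripper_width: 0.7
grasp_force: 5.5
```

>>> play_rows:
  increments: [0, 0, 0, 0, 0, 0.015, -1, 0, 0, 0, 0, 0, 0.03, -1, 0, 0, 0, 0.003, -0.032, 0, -1, 0, 0, 0, 0.003, -0.033, 0, -1, 0, 0, 0, 0, 0, 0, -1]

```text
clock: 8.88
position: [623.7, -214.0, 94.6]
orientation: [2.098, 2.337, -0.001]
force: [0.7, -0.3, -0.6]
gripper_width: 0.5
grasp_force: 0.0
```

```bash
python3 - <<'E'
from h import *
print(ctrl.read_state()["position"])
a=[ctrl.camera(n)["frame"] for n in("scene",)]
cv2.imwrite("pics/s1.png",cv2.resize(a[0][130:270,80:420],None,fx=2.3,fy=2.3))
E
```

```text
[ 623.73261075 -213.98870098   94.62606533]
```

View pics/s1.png

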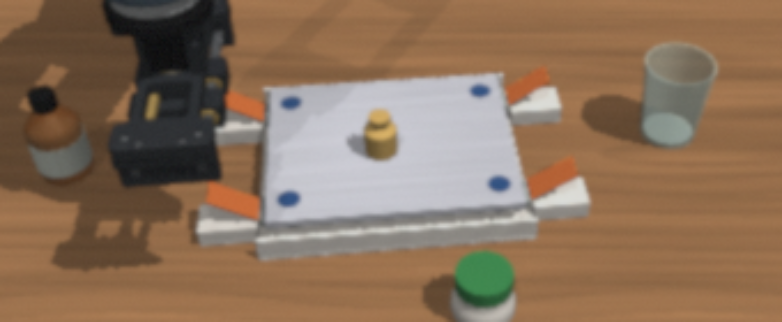

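Far right is the corner that dips, and the plate, weight and all four shims are as before. The far right tab is visible at crop (230,198). Pressing it now.

>>> play_rows:
  increments: [0, 0, 0, 0, 0.003, -0.02, -1, 0, 0, 0, 0, 0, -0.01, -1, 0, 0, 0, 0, 0, -0.006, -1, 0, 0, 0, 0, 0, -0.005, -1, 0, 0, 0, 0, 0, -0.002, -1]

```text
clock: 9.55
position: [624.5, -208.3, 51.1]
orientation: [2.093, 2.34, -0.001]
force: [0.8, -4.1, 5.0]
gripper_width: 0.5
grasp_force: 2.5
```

>>> play_rows:
  increments: [0, 0, 0, 0, 0, -0.003, -1, 0, 0, 0, 0, 0, -0.003, -1, 0, 0, 0, 0, 0, 0, -1]

```text
clock: 9.93
position: [624.3, -208.0, 45.0]
orientation: [2.093, 2.341, -0.0]
force: [2.3, -2.3, 2.9]
gripper_width: 0.4
grasp_force: 1.8
```

>>> play_rows:
  increments: [0, 0, 0, 0, -0.002, -0.002, -1, 0, 0, 0, 0, 0, 0, -1]

```text
clock: 10.18
position: [624.4, -208.2, 44.4]
orientation: [-2.093, -2.341, -0.003]
force: [-2.9, 5.8, 14.7]
gripper_width: 0.5
grasp_force: 7.6
```

>>> play_rows:
  increments: [0, 0, 0, 0, 0, -0.0015, -1, 0, 0, 0, 0, 0, 0, -1]

```text
clock: 10.42
position: [624.5, -208.2, 44.2]
orientation: [-2.093, -2.342, -0.002]
force: [-5.6, 6.2, 24.0]
gripper_width: 0.4
grasp_force: 11.8
```

The tip is at 22.2 mm with force rising against a stop, so the shim is flat. I'll hold briefly, lift and move clear.

>>> play_rows:
  increments: [0, 0, 0, 0, 0, 0, -1, 0, 0, 0, 0, 0, 0.01, -1, 0, 0, 0, 0, 0, 0.04, -1, 0, 0, 0, 0, 0, 0.06, -1, 0, 0, 0, 0, 0, 0.06, -1]

```text
clock: 11.05
position: [622.8, -208.8, 211.4]
orientation: [-2.092, -2.339, 0.001]
force: [0.5, -0.3, 0.3]
gripper_width: 0.8
grasp_force: 0.0
```

>>> play_rows:
  increments: [0, 0, 0, -0.03, -0.045, 0, -1, 0, 0, 0, -0.03, -0.045, 0, -1, 0, 0, 0, -0.03, -0.045, 0, -1, 0, 0, 0, -0.03, -0.045, 0, -1, 0, 0, 0, 0, 0, 0, -1]

```text
clock: 11.68
position: [501.3, -392.2, 210.2]
orientation: [-2.099, -2.334, 0.0]
force: [0.7, 0.9, -0.4]
gripper_width: 0.5
grasp_force: 0.0
```

```bash
python3 - <<'E'
from h import *
a=ctrl.camera("scene")["frame"]; b=ctrl.camera("top")["frame"]
cv2.imwrite("pics/s2.png",np.vstack([cv2.resize(a[130:270,80:420],None,fx=2,fy=2),cv2.resize(b[150:300,150:490],None,fx=2,fy=2)]))
E
```

```text
(no output)
```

View pics/s2.png

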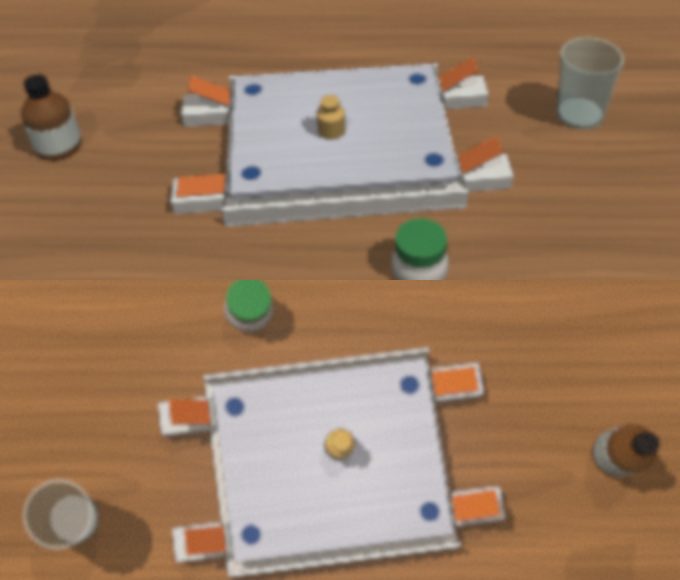

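The far right tab, at (200,186) in the upper crop, lies flat. The other three stand, and the plate and bystanders are in place.

```bash
python3 -c "
from rig import ctrl
print(ctrl.job_done())"
```

```text
the job is handed in; nothing more can be done
None
```

The far right corner was the one that rocked; its shim is now pressed flat, the other three still stand, nothing else moved visibly in the last pictures, and the job is handed in (no verdict was returned).

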